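Edge a thin test panel out of its trimming guide and lay it on the cooling rack

TASK

The thin glass-fibre test panel lies in the shallow channel of the raised trimming guide, where its edges cannot be gripped. Press lightly on its top face and slide it out of the open end until a good four centimetres overhang, without letting it tip off or cracking it by pressing hard, then pinch the overhanging end by its two long edges and lift it off. Lay it gently across both bars of the blue cooling rack, squarely between the end pegs and centred on the bars, let go, and leave the other things on the bench where they are.

Things in the scene. Friction and masses are not known exactly. Their poses are not given: they have to be found in the camera images.
- panel_center (a point): Centre (half-way through the thickness) of the glass-fibre test panel: loose yellow plate, 130 mm long (its x axis), 46 mm wide (y), 3 mm thick (z up), a thin dark line across each end, 0.08 to 0.17 kg. It starts flat in the guide's channel, its x axis along the guide's, and tips off when its centre passes the open end.
- panel: The same panel, origin at the centre of its underside. To slide in the channel it needs a pull of about 1.5 to 3 N plus 0.2 to 0.3 of the force pressing it down; dragged by fingertip friction that takes roughly 6 to 15 N of downward press, over the part that the floor supports; if the finger slips, press a little harder. Pressed onto the guide or the rack with more than about 25 N it cracks: touch down slowly.
- guide: Trimming guide: fixed grey and aluminium block 162 x 84 x 74 mm with a channel along its top (its x axis; z up); origin at bench height. Channel floor 70 mm above the bench, from x = -75 mm (open end) to +75 mm (stop). The dark fences and stop stand 4 mm above the floor, 1 mm above the panel; inner faces at y = -23 and +24 mm: no room for fingers beside the panel.
- guide_lip (a point): Middle of the edge at the channel floor's open end, 70 mm above the bench, with a sheer drop below it; axes as the guide's, so that the panel leaves towards -x. Mind the room's solid upright pegboard, a thin wall 0.79 m high at x = 0.29 m, y below 0.18 m (world), between robot and bench: the arm must reach round its left end, elbow to the left.
- spring_pad (a point): Small brass spring pad, 28 mm long, in the guide's +y fence, 50 mm in from the open end: it presses the panel sideways against the other fence with 3 to 4 N. This point is the middle of its face.
- cooling_rack: Cooling rack, fixed: blue base 70 x 84 x 8 mm with two parallel round black bars along its y axis at x = -20 and +20 mm, tops 60 mm above the bench; a steel peg of 3.5 mm radius stands up 12 mm near each bar end, at y = -36 and +36 mm. Origin at bench height under the middle, z up. The panel lies with its long axis along the rack's x axis, either way round.
- rack_seat (a point): Point midway between the bars at the height of their tops (60 mm above the bench), where the centre of the panel's underside belongs; axes as the rack's. The panel's ends then reach 45 mm beyond the bars' centre lines.
- pen_pot: Bystander: grey pot with scissors and markers, 76 x 100 x 151 mm, origin under its middle.
- tape_roll: Bystander: roll of masking tape lying flat, 100 mm diameter, 25 mm high, origin under its middle.
- hexkey_stand: Bystander: hex keys in a pale stand, 50 x 102 x 94 mm, origin under its middle.
Things that resemble listed ones, but are neither listed nor needed, are in the scene too. There is more than one size of the cooling_rack; the one meant has the size given above.

How it is judged:
By the outcome, as a careful person would: the job done as asked, in the order asked, and still so for the second after the job is handed in, with the robot touching nothing.
It also fails if it takes over 61 s, if anything falls off the work surface, if the arm or the gripper's body presses on something with over 40 N, if the wrist force passes 120 N, or if a joint passes its speed limit or range.

ROBOT

A 6-joint arm with a two-finger parallel gripper is mounted at the origin on a cart in front of the work surface, level with it; the furniture and walls round the work are solid. World frame = base frame: x ahead of the robot, y to its left, z up, the work surface at z = 0. Lengths are in mm, angles in rad, forces in N, time in s.
With the tool pointing down it reaches from about 350 to 875 mm from the base axis. Payload 4.2 kg.
Tool frame: the origin (TCP) lies midway between the tips of the shut fingers; the grasp point (between the pads) lies 19 mm behind it (tcp_to_grasp is the distance from the TCP to the grasp point, in mm); z points along the fingers, y is the line along which they close (so a half turn about z gives the same grasp; the last joint's range is limited). The gripper opens to 85 mm and grips with 20 to 120 N. Pads are 22 mm wide; open, the fingers measure 114 mm over their backs; the gripper's body (76 mm by 85 mm) begins 54 mm behind the grasp point. The pads swing forward as they close: fully open they stand 13 mm farther back than shut.
Start: joints at [1.423, 0.385, 0.008, 0, -1.194, -0.259], TCP at [247.262, 573.987, 231.312] pointing down, gripper open.
Joint ranges: [-3.14, 3.14], [-1.21, 2.06], [-1.07, 1.41], [-3.16, 2.05], [-2.99, -0.16], [-3.1, 3.1]. Speed limits (rad/s): [2.79, 2.79, 3.14, 3.14, 3.14, 3.14].

INTERFACE

Orientations are given as a unit quaternion [x, y, z, w].
In Python, from bench import read_state, get_image, job_done, tcp_to_grasp gives the robot as it stands.
- The arm moves only by the tool jog_arm, never from a script. Its argument "plan" is a list of rows, each a list of 3 entries, a list of its own where there are three numbers: the finger opening in mm, from 0 to 85.4, then the shift along the tool's x, y, z as a fraction of full scale, then the turn, a rotation vector about the tool's x, y, z as a fraction of full scale. A call has 1 to 10 rows; each row is the pose to reach, as a shift and turn from the pose commanded when the call began, along the tool's axes at that moment; what a row does not reach only later rows make up. Full scale, the value 1, is 0.1 m for a shift and 60 degrees for a turn. A row lasts 1/8 s, in which the tool goes at most 62.5 mm and 10.7 degrees, less where a joint would pass 70% of its speed; a pose out of reach is approached as far as the arm can. A call with a number of a shift or a turn outside -1 to 1 is refused whole. A call with a gripper value outside its range is refused whole. The fingers move at their own pace and stop on an object; the grip force is fixed at half the most. Time passes only in rows, so rows that repeat a pose let the fingers close. It gives the time, the measured TCP pose, the force, the opening and the grip force at its end, in the units of the state.
- read_state(): the state, without advancing time (a new reading comes with each control period).
- get_image(name): name is "side" or "top" or "wrist"; returns a dict with "img" (400x640x3 uint8, red, green, blue), "range_z" (400x640 float32, mm along the optical axis (not along the pixel's ray), 0 where there is no reading), "intrinsics" (3x3 intrinsics, pixels), "extrinsics" (4x4, takes a point from camera to world coordinates); the wrist camera has in their place "tool_from_camera" (4x4, takes a point from camera to tool coordinates, whose origin is the TCP and whose axes are the flange's). Camera axes: x right, y down, z forward; pixel columns grow to the right and rows downward; lengths in mm; the calibration is good to about 2 mm. A picture is of the moment at which its call begins: read the wrist's pose just before it.
- job_done(): hands the job in; it is judged then, once.
The state is a dict: "clock": time; "joints": joint angles; "joint_vel": joint speeds; "joint_efforts": joint torques, N m; "position": TCP position; "ee_rot": TCP orientation; "contact_force": force on the tool from outside, world axes, zero at the start; "wrist_torque": the same for the moment, N m; "gripper_width": finger opening in mm; "grasp_force": force on a finger pad.
Only numpy, scipy, OpenCV 4.12 (cv2) and the standard library are available. Lean on these libraries where they do the work, as an engineer would, in place of code of your own. Each camera call takes 0.05 s, during which the arm holds its last target. There are 200 camera calls.

## Working session

There is one attempt and no reset: what is moved stays moved. The work goes in short steps, Python scripts to look and compute and a tool call to move; the robot and the scene stay as the last step left them, time stands still between calls to the robot, and variables do not carry over. Pictures are saved under pics/ and viewed, at most 15 in all, crops included, and the job is handed in when it is done.

Besides the shell and the picture viewer there is one more tool, called after ">>>" as name([rows], argument=value, ...), one row to a line, values as JSON. jog_arm: Moves the arm, as the interface text tells. Its arguments: {"type":"object","properties":{"plan":{"type":"array"}},"required":["plan"]}

```bash
mkdir -p pics; ls
python3 - <<'E'
from bench import *
import cv2,numpy as np
s=read_state();print({k:np.round(v,3).tolist() for k,v in s.items()}, tcp_to_grasp)
for n in("top","side"):
    d=get_image(n);cv2.imwrite(f"pics/{n}0.png",d["img"][:,:,::-1]);np.savez(f"{n}0.npz",**d)
    print(n,np.round(d["intrinsics"],1).tolist(),np.round(d["extrinsics"],3).tolist())
E
```

```text
pics
{'clock': 0.0, 'joints': [1.423, 0.386, 0.007, -0.001, -1.194, -0.259], 'joint_vel': [0.001, -0.001, -0.002, -0.001, 0.0, -0.001], 'joint_efforts': [0.0, -39.229, 18.841, 4.186, -0.004, -0.0], 'position': [247.053, 573.463, 230.217], 'ee_rot': [0.979, -0.202, -0.0, 0.001], 'contact_force': [-0.36, -0.426, 0.162], 'wrist_torque': [0.006, -0.063, -0.032], 'grasp_force': 0.0, 'gripper_width': 85.138} 18.700000000000003
top [[462.9, 0.0, 329.8], [0.0, 462.9, 195.8], [0.0, 0.0, 1.0]] [[-0.001, -0.997, 0.079, 477.522], [-1.0, -0.0, -0.02, 180.942], [0.019, -0.079, -0.997, 1332.545], [0.0, 0.0, 0.0, 1.0]]
side [[428.8, 0.0, 314.4], [0.0, 428.8, 197.9], [0.0, 0.0, 1.0]] [[-1.0, 0.012, -0.003, 578.664], [0.01, 0.671, -0.742, 987.07], [-0.007, -0.742, -0.671, 783.526], [0.0, 0.0, 0.0, 1.0]]
```

View pics/top0.png

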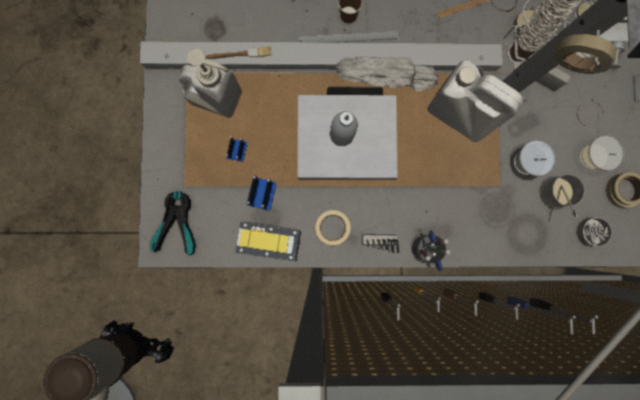

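View pics/side0.png

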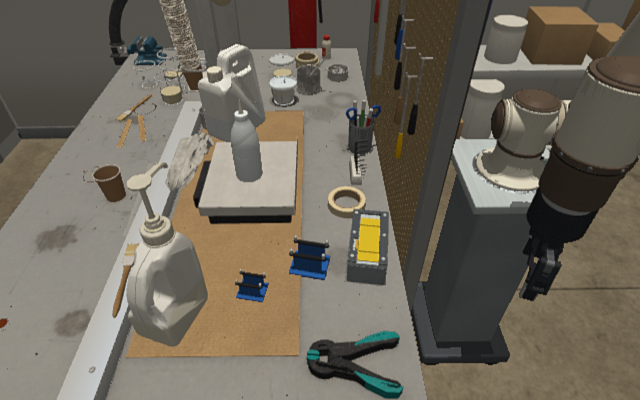

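The top view shows the guide with the yellow panel at about (268,241), the larger blue rack at (262,193), and a smaller decoy rack at (236,149). The side view has the guide at (368,245) and the rack at (310,258). Next I'll measure them and enlarge the crops.

```bash
cat > h.py <<'E'
import numpy as np,cv2
from scipy.spatial.transform import Rotation as R
def cast(uv,K,T,z):
    uv=np.atleast_2d(uv).astype(float)
    d=np.c_[(uv-K[:2,2])/[K[0,0],K[1,1]],np.ones(len(uv))]@T[:3,:3].T
    o=T[:3,3];return o+d*((z-o[2])/d[:,2])[:,None]
def mask(img,name):
    h=cv2.cvtColor(img,cv2.COLOR_RGB2HSV)
    lo,hi={"yellow":((22,150,120),(34,255,255)),"blue":((100,150,50),(125,255,255))}[name]
    return cv2.inRange(h,lo,hi)
E
python3 - <<'E'
from h import *
crops=[]
for n,(x,y) in(("top",(205,130)),("side",(285,185))):
    d=np.load(n+"0.npz");im=d["img"];K=d["intrinsics"];T=d["extrinsics"]
    for c,z in(("yellow",73),("blue",8)):
        cs,_=cv2.findContours(mask(im,c),cv2.RETR_EXTERNAL,cv2.CHAIN_APPROX_NONE)
        for q in sorted(cs,key=cv2.contourArea)[-5:]:
            if cv2.contourArea(q)<40: continue
            w=cast(q[:,0],K,T,z);r=cv2.minAreaRect(w[:,:2].astype(np.float32))
            print(n,c,cv2.boundingRect(q),np.round(r[0],1),np.round(r[1],1),round(r[2],1))
    crops.append(cv2.resize(im[y:y+140,x:x+130],None,fx=3,fy=3.5,interpolation=cv2.INTER_CUBIC)[:,:,::-1])
cv2.imwrite("pics/c0.png",np.hstack(crops))
E
```

```text
top blue (265, 182, 10, 27) [584.3 325.3] [12.3 77.9] 75.3
top blue (228, 140, 13, 19) [717.  428.9] [21.3 54.3] 70.5
top blue (252, 179, 16, 29) [591.2 355.7] [27.8 79.3] 76.7
side yellow (357, 218, 23, 44) [455.4 339.2] [128.3  45.7] 80.9
side blue (396, 30, 7, 29) [ 188.3 -895.8] [316.5  16.4] 77.8
side blue (346, 108, 10, 12) [ 446.4 -302.3] [73.1 31. ] 85.4
side blue (296, 244, 28, 12) [587.6 313.8] [26.7 63.3] 77.3
side blue (236, 276, 32, 26) [713.3 421. ] [59.5 58. ] 78.0
side blue (289, 255, 41, 24) [589.  356.6] [69.3 81.5] 76.9
```

View pics/c0.png

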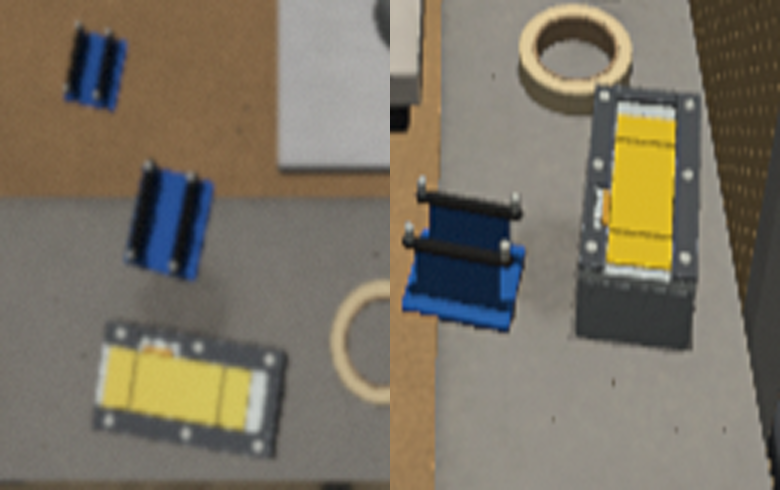

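The crop shows the guide's open end on the left (world +y), with the brass pad in the +x-side fence. The panel has about 5 mm to go to the lip, and the stop is on the right. I'll move above the panel, turning about 76° along the way.

>>> jog_arm([
  [20,[0.3,0.14,0],[0,0,0.17]],
  [0,[0.6,0.28,0],[0,0,0.34]],
  [0,[0.9,0.42,0],[0,0,0.51]],
  [0,[1,0.47,0],[0,0,0.68]],
  [0,[1,0.47,0],[0,0,0.85]],
  [0,[1,0.47,0],[0,0,1]],
  [0,[1,0.47,0],[0,0,1]],
])

```text
clock: 0.98
position: [320.4, 491.0, 230.8]
ee_rot: [0.748, -0.664, 0.0, 0.0]
contact_force: [-0.7, -0.3, -0.7]
gripper_width: 0.2
grasp_force: 0.0
```

```bash
cat >> h.py <<'E'
from bench import *
U=np.array([0.158,0.987])
def to(p,yaw_x=None):
    "shift/turn fractions to bring TCP to p, tool x to world heading yaw_x (deg), tool z down"
    s=read_state();r=R.from_quat(s["ee_rot"]);p0=np.array(s["position"])
    print("pos",np.round(p0,1),"yawx",round(np.degrees(np.arctan2(*r.as_matrix()[[1,0],0])),2),"F",np.round(s["contact_force"],1),"t",round(s["clock"],2),"w",round(s["gripper_width"],1),"j",np.round(s["joints"],2))
    sh=r.inv().apply(np.array(p)-p0)/100
    tu=np.zeros(3)
    if yaw_x is not None:
        a=np.radians(yaw_x);c,q=np.cos(a),np.sin(a)
        tu=np.degrees((r.inv()*R.from_matrix(np.array([[c,q,0],[q,-c,0],[0,0,-1.]]))).as_rotvec())/60
    print("shift",np.round(sh,3),"turn",np.round(tu,3))
E
python3 -c "
from h import *
to([455,339,230],-99.1)
print(np.round(get_image('wrist')['tool_from_camera'],2).tolist())"
```

```text
pos [320.4 491.  230.8] yawx -83.22 F [-0.7 -0.3 -0.7] t 0.97 w 0.2 j [ 1.27  0.32 -0.09 -0.   -1.16 -1.15]
shift [ 1.668 -1.157  0.009] turn [ 0.    -0.001  0.265]
[[0.0, -0.97, -0.26, 64.69], [1.0, 0.0, 0.0, 0.33], [-0.0, -0.26, 0.97, -143.48], [0.0, 0.0, 0.0, 1.0]]
```

>>> jog_arm([
  [0,[0.3,-0.2,0],[0,0,0.13]],
  [0,[0.6,-0.4,0],[0,0,0.265]],
  [0,[0.84,-0.58,0],[0,0,0.265]],
  [0,[0.84,-0.58,0],[0,0,0.265]],
])

```text
clock: 1.52
position: [388.7, 413.3, 231.2]
ee_rot: [-0.648, 0.762, -0.0, -0.0]
contact_force: [-0.3, 0.1, 0.4]
gripper_width: -0.0
grasp_force: 0.0
```

```bash
python3 -c "
from h import *
to([455,339,200],-99.1)"
```

```text
pos [388.7 413.3 231.2] yawx -99.24 F [-0.3  0.1  0.4] t 1.52 w -0.0 j [ 1.1   0.29 -0.14 -0.   -1.15 -1.26]
shift [ 0.627 -0.773  0.312] turn [ 0.    -0.    -0.002]
```

>>> jog_arm([
  [0,[0.3,-0.38,0.05],[0,0,0]],
  [0,[0.627,-0.773,0.1],[0,0,0]],
  [0,[0.627,-0.773,0.1],[0,0,0]],
  [0,[0.627,-0.773,0.1],[0,0,0]],
])

```text
clock: 2.02
position: [454.0, 340.9, 221.2]
ee_rot: [-0.648, 0.761, 0.0, 0.0]
contact_force: [0.8, 0.4, -0.2]
gripper_width: 0.1
grasp_force: 0.0
```

```bash
cat >> h.py <<'E'
def wrist(name):
    s=read_state();T=np.eye(4);T[:3,:3]=R.from_quat(s["ee_rot"]).as_matrix();T[:3,3]=s["position"]
    d=get_image("wrist");T=T@d["tool_from_camera"]
    cv2.imwrite(f"pics/{name}.png",d["img"][:,:,::-1]);np.savez(name+".npz",T=T,**d)
    return d["img"],d["intrinsics"],T,d["range_z"]
E
python3 - <<'E'
from h import *
to([455,339,200],-99.1)
im,K,T,_=wrist("w1")
cs,_=cv2.findContours(mask(im,"yellow"),cv2.RETR_EXTERNAL,cv2.CHAIN_APPROX_NONE)
for q in sorted(cs,key=cv2.contourArea)[-2:]:
    w=cast(q[:,0],K,T,73);r=cv2.minAreaRect(w[:,:2].astype(np.float32));print(cv2.boundingRect(q),r)
E
```

```text
pos [454.  340.9 221.2] yawx -99.15 F [ 0.8  0.4 -0.2] t 2.02 w 0.1 j [ 0.93  0.3  -0.15 -0.   -1.12 -1.09]
shift [ 0.017 -0.013  0.212] turn [ 0.     0.    -0.001]
(294, 216, 43, 21) ((464.16644287109375, 388.4780578613281), (23.212215423583984, 45.7262077331543), 80.85388946533203)
(292, 141, 46, 75) ((456.4390869140625, 337.0295715332031), (78.54720306396484, 45.937347412109375), 80.91930389404297)
```

View pics/w1.png

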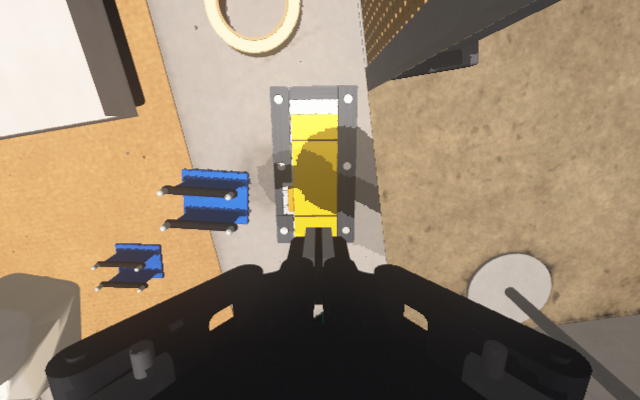

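The wrist view shows the panel from (315,113) to about (315,237), with its lines at rows 140 and 216. The rack bars run (165,191)–(235,195) and (167,226)–(233,229).

Run:
```python
from h import *
d=np.load("w1.npz");K=d["intrinsics"];T=d["T"];im=d["img"]
p=cast([[315,113.5],[316,140],[315,215.5],[314,237]],K,T,73);print("panel",p.round(1))
print("along",(p[:,:2]@U).round(1),"mid lines",(p[1]+p[2])/2)
print("lip/floor",cast([[314,241],[314,98.5]],K,T,70).round(1))
# rack pegs tops (z=72)
print("pegs",cast([[163.5,190],[231.5,195],[165,225],[231.5,229]],K,T,71).round(1), cast([[163.5,190],[231.5,195],[165,225],[231.5,229]],K,T,71).mean(0))
h=cv2.cvtColor(im,cv2.COLOR_RGB2HSV)
m=mask(im,"blue");m[:, :160]=0
ys,xs=np.nonzero(m);w=cast(np.c_[xs,ys],K,T,8);print("base",cv2.minAreaRect(w[:,:2].astype(np.float32)))
```

```text
panel [[445.3 272.1  73. ]
 [448.4 297.6  73. ]
 [462.4 376.4  73. ]
 [467.5 400.9  73. ]]
along [338.9 364.5 444.6 469.5] mid lines [455.39885999 336.99639821  73.        ]
lip/floor [[468.5 406.9  70. ]
 [444.  258.   70. ]]
pegs [[616.2 323.5  71. ]
 [546.5 340.3  71. ]
 [626.3 361.9  71. ]
 [555.6 378.   71. ]] [586.13505149 350.91191023  71.        ]
base ((613.440185546875, 394.8433532714844), (182.55319213867188, 96.2450180053711), 60.97135543823242)
```

Run:
```python
import cv2
im=cv2.imread("pics/w1.png")
a=cv2.resize(im[155:245,150:260],(440,360),interpolation=cv2.INTER_CUBIC);b=cv2.resize(im[80:250,265:365],(212,360),interpolation=cv2.INTER_CUBIC)
cv2.imwrite("pics/c1.png",cv2.hconcat([a,b]))
```

```text
(no output)
```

View pics/c1.png

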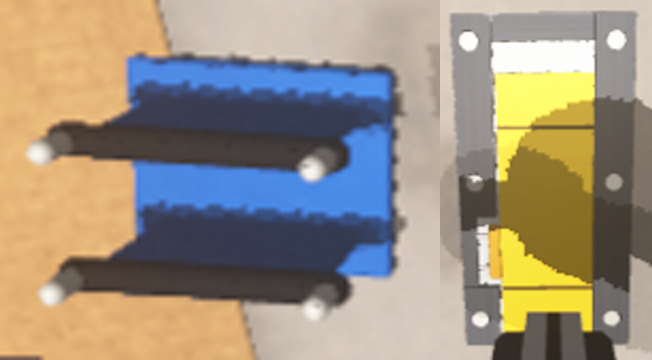

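```bash
python3 -c "
from h import *
to([453.4,324.6,80],-99.1)"
```

```text
pos [453.7 341.3 221.4] yawx -99.11 F [ 0.8 -0.3  0.4] t 2.08 w 0.1 j [ 0.93  0.29 -0.15 -0.   -1.12 -1.09]
shift [ 0.165 -0.023  1.414] turn [-0.  0. -0.]
```

>>> jog_arm([
  [0,[0.08,-0.01,0.3],[0,0,0]],
  [0,[0.165,-0.02,0.7],[0,0,0]],
  [0,[0.165,-0.02,1],[0,0,0]],
  [0,[0.165,-0.02,1],[0,0,0]],
])

```text
clock: 2.58
position: [451.8, 323.6, 119.4]
ee_rot: [-0.649, 0.761, -0.0, -0.003]
contact_force: [0.6, -0.5, -0.3]
gripper_width: 0.3
grasp_force: 0.0
```

>>> jog_arm([
  [0,[0,0,0.2],[0,0,0]],
  [0,[0,0,0.38],[0,0,0]],
  [0,[0,0,0.42],[0,0,0]],
  [0,[0,0,0.42],[0,0,0]],
])

```text
clock: 3.08
position: [453.9, 324.8, 80.5]
ee_rot: [-0.649, 0.761, 0.0, 0.001]
contact_force: [0.6, -0.3, 0.1]
gripper_width: -0.0
grasp_force: 0.0
```

```bash
python3 -c "
from h import *
to([453.4,324.6,73],-99.1)"
```

```text
pos [453.9 324.8  80.5] yawx -99.14 F [ 0.6 -0.3  0.1] t 3.08 w -0.0 j [ 0.91  0.43 -0.35  0.   -0.79 -1.07]
shift [0.003 0.005 0.075] turn [-0.001  0.001 -0.001]
```

>>> jog_arm([
  [0,[0,0,0.02],[0,0,0]],
  [0,[0,0,0.04],[0,0,0]],
  [0,[0,0,0.05],[0,0,0]],
  [0,[0,0,0.06],[0,0,0]],
  [0,[0,0,0.06],[0,0,0]],
])

```text
clock: 3.7
position: [453.5, 323.6, 73.2]
ee_rot: [-0.648, 0.762, -0.0, -0.0]
contact_force: [0.3, 0.2, 0.4]
gripper_width: 0.2
grasp_force: 0.0
```

>>> jog_arm([
  [0,[0,0,0.005],[0,0,0]],
  [0,[0,0,0.01],[0,0,0]],
  [0,[0,0,0.01],[0,0,0]],
])

```text
clock: 4.08
position: [453.6, 323.7, 73.2]
ee_rot: [-0.648, 0.761, -0.0, 0.0]
contact_force: [-1.3, -1.0, 6.4]
gripper_width: 0.2
grasp_force: 2.6
```

>>> jog_arm([
  [0,[0,0,0.004],[0,0,0]],
  [0,[0,0,0.006],[0,0,0]],
  [0,[0,0,0.006],[0,0,0]],
])

```text
clock: 4.45
position: [453.6, 323.7, 73.1]
ee_rot: [-0.648, 0.761, -0.0, 0.0]
contact_force: [-2.8, -1.4, 8.5]
gripper_width: 0.0
grasp_force: 4.2
```

>>> jog_arm([
  [0,[0,0,0.006],[0,0,0]],
  [0,[0,0,0.01],[0,0,0]],
  [0,[-0.01,0,0.01],[0,0,0]],
  [0,[-0.03,0,0.01],[0,0,0]],
  [0,[-0.06,0,0.01],[0,0,0]],
  [0,[-0.1,0,0.01],[0,0,0]],
  [0,[-0.1,0,0.01],[0,0,0]],
])

```text
clock: 5.32
position: [455.5, 333.6, 73.1]
ee_rot: [-0.648, 0.761, -0.0, 0.0]
contact_force: [-3.0, -2.8, 12.9]
gripper_width: 0.1
grasp_force: 6.6
```

```bash
cat >> h.py <<'E'
def ends(name):
    im,K,T,_=wrist(name);m=mask(im,"yellow");ys,xs=np.nonzero(m)
    w=cast(np.c_[xs,ys],K,T,73)[:,:2];w=w[np.linalg.norm(w-[455,337],axis=1)<150];s=w@U
    print("panel far end s",np.percentile(s,0.3).round(1),s.min().round(1),"=> front",(s.min()+130).round(1),"lip 475")
E
python3 -c "
from h import *
to([453.4,324.6,73],-99.1);ends('w2')"
```

```text
pos [455.5 333.6  73.1] yawx -99.14 F [-3.  -2.8 12.9] t 5.33 w 0.1 j [ 0.92  0.45 -0.34  0.   -0.78 -1.08]
shift [0.092 0.006 0.001] turn [-0.001  0.    -0.001]
panel far end s 349.8 349.8 => front 479.8 lip 475
```

>>> jog_arm([
  [0,[-0.03,0,0],[0,0,0]],
  [0,[-0.07,0,0],[0,0,0]],
  [0,[-0.12,0,0],[0,0,0]],
  [0,[-0.17,0,0],[0,0,0]],
  [0,[-0.22,0,0],[0,0,0]],
  [0,[-0.27,0,0],[0,0,0]],
  [0,[-0.3,0,0],[0,0,0]],
  [0,[-0.3,0,0],[0,0,0]],
])

```text
clock: 6.38
position: [460.1, 363.3, 73.1]
ee_rot: [-0.648, 0.761, -0.0, 0.0]
contact_force: [-4.1, -2.9, 12.6]
gripper_width: -0.1
grasp_force: 6.3
```

```bash
python3 -c "
from h import *
to([453.4,324.6,73],-99.1);ends('w3')"
```

```text
pos [460.1 363.3  73.1] yawx -99.16 F [-4.1 -2.9 12.6] t 6.38 w -0.1 j [ 0.94  0.48 -0.29  0.   -0.81 -1.11]
shift [0.392 0.005 0.001] turn [-0.001  0.    -0.001]
panel far end s 379.8 379.3 => front 509.3 lip 475
```

>>> jog_arm([
  [0,[-0.03,0,0],[0,0,0]],
  [0,[-0.06,0,0],[0,0,0]],
  [0,[-0.1,0,0],[0,0,0]],
  [0,[-0.13,0,0],[0,0,0]],
  [0,[-0.13,0,0],[0,0,0]],
])

```text
clock: 7.05
position: [462.3, 376.1, 73.1]
ee_rot: [-0.648, 0.761, -0.0, 0.0]
contact_force: [-3.1, -2.1, 11.7]
gripper_width: -0.3
grasp_force: 6.0
```

```bash
python3 -c "
from h import *
to([453.4,324.6,73],-99.1);ends('w4')"
```

```text
pos [462.3 376.1  73.1] yawx -99.15 F [-3.1 -2.1 11.7] t 7.05 w -0.3 j [ 0.95  0.49 -0.26  0.   -0.82 -1.12]
shift [0.522 0.006 0.001] turn [-0.001  0.    -0.001]
panel far end s 392.3 392.3 => front 522.3 lip 475
```

>>> jog_arm([
  [0,[0,0,-0.02],[0,0,0]],
  [0,[0,0,-0.05],[0,0,0]],
  [0,[0,0,-0.3],[0,0,0]],
  [0,[0.0,0,-0.7],[0,0,0]],
  [85,[0,0,-0.9],[0,0,0]],
  [85,[0,0,-0.9],[0,0,0]],
])

```text
clock: 7.85
position: [462.6, 376.8, 162.1]
ee_rot: [-0.648, 0.762, 0.0, 0.002]
contact_force: [-0.5, -0.3, -1.0]
gripper_width: 35.4
grasp_force: 0.0
```

Run:
```python
from h import *
to([463,400,140],-99.1)
d=get_image("side");im=d["img"];cv2.imwrite("pics/s1.png",cv2.resize(im[170:310,280:420],None,fx=4,fy=4,interpolation=cv2.INTER_CUBIC)[:,:,::-1])
ends("w5")
```

```text
pos [462.6 376.8 162.1] yawx -99.21 F [-0.5 -0.3 -1. ] t 7.85 w 35.4 j [ 0.95  0.39 -0.17  0.   -1.01 -1.12]
shift [-0.229  0.033  0.222] turn [-0.002  0.003 -0.002]
panel far end s 393.0 392.2 => front 522.2 lip 475
```

View pics/s1.png

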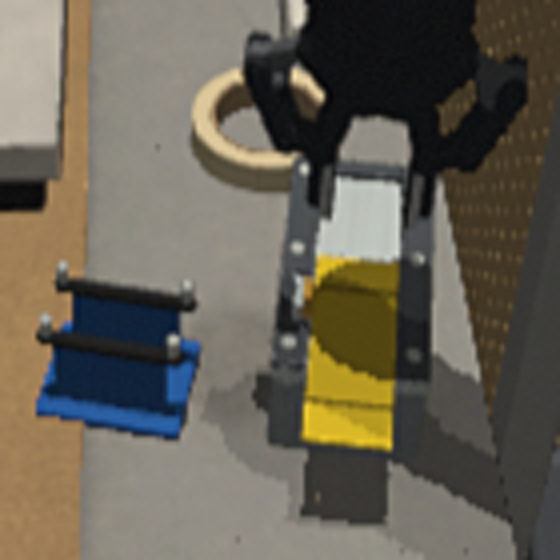

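The side view shows the panel lying flat with about 47 mm overhanging the lip, and the rack clear. Next I go above the overhanging end.

```bash
python3 -c "
from h import *
to([470.4,429.8,150],-99.1)"
```

```text
pos [461.5 375.6 159.6] yawx -99.23 F [ 0.4  0.  -0.6] t 7.95 w 50.9 j [ 0.95  0.39 -0.17 -0.   -1.01 -1.12]
shift [-0.55  -0.002  0.095] turn [ 0.001 -0.001 -0.002]
```

>>> jog_arm([
  [75,[-0.3,0,0],[0,0,0]],
  [75,[-0.55,0,0],[0,0,0]],
  [75,[-0.55,0,0.1],[0,0,0]],
  [75,[-0.55,0,0.1],[0,0,0]],
  [75,[-0.55,0,0.1],[0,0,0]],
])

```text
clock: 8.57
position: [470.6, 429.3, 150.1]
ee_rot: [-0.648, 0.762, -0.0, -0.001]
contact_force: [0.3, 0.7, 0.3]
gripper_width: 75.0
grasp_force: 0.0
```

Run:
```python
from h import *
to([470.4,429.8,50],-99.1)
im,K,T,_=wrist("w6")
m=mask(im,"yellow");ys,xs=np.nonzero(m);w=cast(np.c_[xs,ys],K,T,73)[:,:2]
V=np.array([.987,-.158]);s=w@U;l=w@V
for a in range(395,525,15):
    k=(s>a)&(s<a+8)
    if k.sum()>5: print(a,l[k].min().round(1),l[k].max().round(1),((l[k].min()+l[k].max())/2).round(1))
print(s.min(),s.max())
```

```text
pos [470.6 429.3 150.1] yawx -99.24 F [0.3 0.7 0.3] t 8.57 w 75.0 j [ 0.99  0.47 -0.07  0.   -1.03 -1.15]
shift [-0.006  0.002  1.001] turn [ 0.001 -0.001 -0.002]
395 374.2 419.5 396.9
410 374.6 425.1 399.8
425 374.3 425.4 399.8
440 374.0 419.4 396.7
455 373.7 419.1 396.4
470 374.0 418.6 396.3
485 373.7 418.3 396.0
500 374.1 418.7 396.4
515 373.8 418.3 396.1
392.60631801557486 521.4109700902617
```

View pics/w6.png

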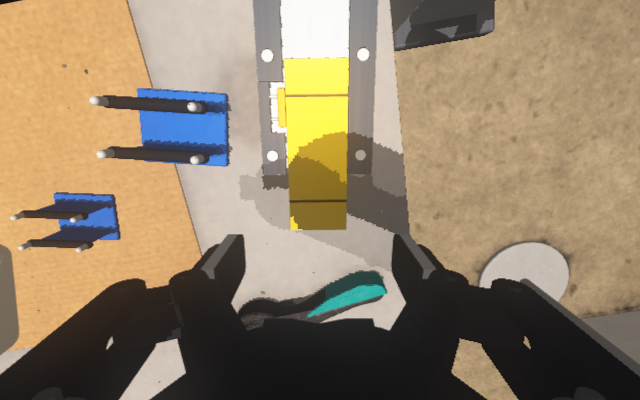

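The panel end at (318,230) is centred between the open fingers, and the rack's pegs are at (97,100), (195,106), (104,154) and (199,160). Descending to pinch.

>>> jog_arm([
  [75,[0,0,0.25],[0,0,0]],
  [75,[0,0,0.5],[0,0,0]],
  [75,[0,0,0.75],[0,0,0]],
  [75,[0,0,1],[0,0,0]],
  [75,[0,0,1],[0,0,0]],
  [65,[0,0,1],[0,0,0]],
  [55,[0,0,1],[0,0,0]],
])

```text
clock: 9.5
position: [471.4, 431.0, 52.3]
ee_rot: [-0.648, 0.762, 0.0, 0.001]
contact_force: [-0.5, -0.7, -0.5]
gripper_width: 54.9
grasp_force: 0.0
```

Run:
```python
from h import *
to([470.6,429.3,50],-99.1)
d=np.load("w6.npz");K=d["intrinsics"];T=d["T"]
p=cast([[97,100],[195.5,106],[104,154],[199.5,159.5]],K,T,71)[:,:2]
print(p.round(1),p.mean(0).round(1)); e=p[0]-p[1]+p[2]-p[3]; print("bar heading",np.degrees(np.arctan2(e[1],e[0])),np.linalg.norm(p[0]-p[1]),np.linalg.norm(p[2]-p[3]),np.linalg.norm(p[0]-p[2]),np.linalg.norm(p[1]-p[3]))
```

```text
pos [471.4 431.   52.3] yawx -99.2 F [-0.5 -0.7 -0.5] t 9.5 w 54.9 j [ 0.99  0.57 -0.17  0.   -0.83 -1.15]
shift [0.018 0.005 0.023] turn [-0.001  0.002 -0.002]
[[618.9 326.2]
 [548.1 342. ]
 [627.7 365.2]
 [555.8 381.2]] [587.6 353.7]
bar heading -12.565240334219745 72.51546316372902 73.72520712638406 39.9199136860072 39.91079869939362
```

>>> jog_arm([
  [52,[0,0,0],[0,0,0]],
  [49,[0,0,0],[0,0,0]],
  [47,[0,0,0],[0,0,0]],
  [45,[0,0,0],[0,0,0]],
  [40,[0,0,0],[0,0,0]],
  [35,[0,0,0],[0,0,0]],
  [30,[0,0,0],[0,0,0]],
  [30,[0,0,0],[0,0,0]],
])

```text
clock: 10.5
position: [471.1, 430.4, 51.1]
ee_rot: [-0.648, 0.762, -0.0, 0.0]
contact_force: [0.9, -1.3, 4.1]
gripper_width: 43.8
grasp_force: 60.6
```

>>> jog_arm([
  [30,[0,0,-0.02],[0,0,0]],
  [30,[0,0,-0.06],[0,0,0]],
  [30,[0,0,-0.12],[0,0,0]],
  [30,[0,0,-0.22],[0,0,0]],
  [30,[0,0,-0.35],[0,0,0]],
  [30,[0,0,-0.5],[0,0,0]],
  [30,[0,0,-0.65],[0,0,0]],
  [30,[0,0,-0.7],[0,0,0]],
  [30,[0,0,-0.7],[0,0,0]],
])

```text
clock: 11.62
position: [470.8, 430.4, 121.2]
ee_rot: [-0.648, 0.762, 0.0, 0.0]
contact_force: [-0.8, -0.3, -1.9]
gripper_width: 43.5
grasp_force: 61.5
```

Run:
```python
from h import *
to([471.1,430.4,121],-99.1)
im,K,T,rz=wrist("w7")
m=mask(im,"yellow");m[:, 400:]=0;ys,xs=np.nonzero(m);z=rz[ys,xs];k=z>0
P=(np.c_[(xs-K[0,2])/K[0,0],(ys-K[1,2])/K[1,1],np.ones(len(xs))]*z[:,None])[k]@T[:3,:3].T+T[:3,3]
print(P.min(0),P.max(0));s=P[:,:2]@U
print("z vs s fit",np.polyfit(s,P[:,2],1),"s",s.min(),s.max())
```

```text
pos [470.8 430.4 121.2] yawx -99.22 F [-0.8 -0.3 -1.9] t 11.62 w 43.5 j [ 0.99  0.5  -0.1  -0.   -0.97 -1.15]
shift [-0.    -0.003  0.002] turn [-0.     0.001 -0.002]
[ 4.31847834e+02  2.97961940e+02 -1.42637749e-01] [519.63665297 452.67954967 145.36051337]
z vs s fit [1.22651171e-02 1.37191711e+02] s 370.9004812951767 522.1370819032859
```

View pics/w7.png

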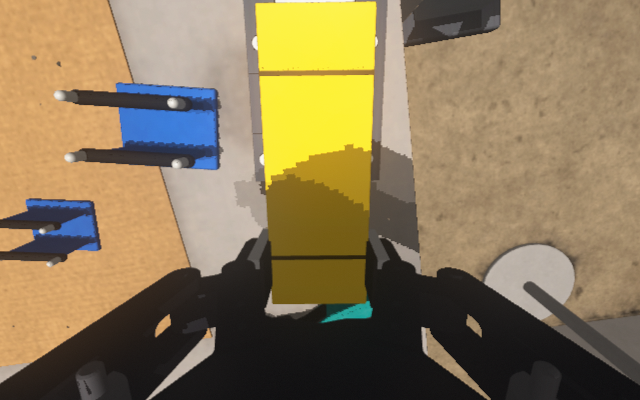

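The panel is held level above the guide with its lines at (317,72) and (319,257). The rack's pegs are at (62,96), (177,103), (71,157) and (180,163).

Run:
```python
from h import *
d=np.load("w7.npz");K=d["intrinsics"];T=d["T"]
L=cast([[317,72.5],[319,257.5]],K,T,143)[:,:2];c=L.mean(0);e=L[1]-L[0]
print("panel c",c.round(1),"heading",np.degrees(np.arctan2(e[1],e[0])),np.linalg.norm(e))
im=d["img"];m=mask(im,"yellow");m[:,400:]=0
# edges: per-row centre fit, back-projected
pts=[]
for v in range(20,235,5):
    x=np.nonzero(m[v])[0]
    x=x[(x>250)&(x<385)]; pts.append([(x.min()+x.max())/2,v])
w=cast(pts,K,T,143)[:,:2];vx,vy,x0,y0=cv2.fitLine(w.astype(np.float32),cv2.DIST_HUBER,0,.01,.01).ravel()
hd=np.degrees(np.arctan2(vy,vx))%180;print("axis heading",hd)
p=cast([[62,96],[177,103],[71,157],[180,163]],K,T,71)[:,:2]
print("rack",p.round(1).tolist(),p.mean(0).round(1)); e=p[0]-p[1]+p[2]-p[3]; print("bar",np.degrees(np.arctan2(e[1],e[0])))
s=read_state();r=R.from_quat(s["ee_rot"]);q=r.inv().apply([*(c-s["position"][:2]),0]);print("panel centre in tool",q)
rot=R.from_euler("z",77.2-hd,degrees=True)
tgt=np.r_[587.5,354,0]-(rot*r).apply(q);print("tcp tgt",tgt)
to([tgt[0],tgt[1],121],-99.2+77.2-hd)
```

```text
panel c [463.5 389. ] heading 81.40848072301206 80.45051247758698
axis heading 81.3679
rack [[619.8, 326.7], [548.2, 342.6], [629.0, 364.8], [557.4, 380.6]] [588.6 353.7]
bar -12.471625773393075
panel centre in tool [4.17619939e+01 3.81090024e-01 1.20411647e-02]
tcp tgt [5.97542320e+02 3.94538393e+02 1.87892503e-18]
pos [470.6 430.1 120.5] yawx -99.22 F [ 0.6  0.1 -1.9] t 11.68 w 43.7 j [ 0.99  0.5  -0.1  -0.   -0.97 -1.15]
shift [ 0.148 -1.31  -0.005] turn [ 0.    -0.     0.069]
```

>>> jog_arm([
  [30,[0.02,-0.15,0],[0,0,0.01]],
  [30,[0.06,-0.4,0],[0,0,0.03]],
  [30,[0.1,-0.65,0],[0,0,0.05]],
  [30,[0.13,-0.88,0],[0,0,0.065]],
  [30,[0.15,-1,0],[0,0,0.065]],
  [30,[0.15,-1,0],[0,0,0.065]],
])

```text
clock: 12.42
position: [567.8, 398.7, 119.9]
ee_rot: [-0.621, 0.784, -0.0, -0.001]
contact_force: [-0.8, -0.2, -1.5]
gripper_width: 44.2
grasp_force: 61.6
```

Run:
```python
from h import *
to([597.5,394.5,90],-103.2)
```

```text
pos [567.8 398.7 119.9] yawx -103.19 F [-0.8 -0.2 -1.5] t 12.43 w 44.2 j [ 0.84  0.59  0.05 -0.   -1.04 -1.07]
shift [-0.027 -0.299  0.298] turn [ 0.001 -0.001  0.   ]
```

>>> jog_arm([
  [30,[-0.01,-0.15,0],[0,0,0]],
  [30,[-0.025,-0.3,0],[0,0,0]],
  [30,[-0.025,-0.3,0.1],[0,0,0]],
  [30,[-0.025,-0.3,0.2],[0,0,0]],
  [30,[-0.025,-0.3,0.2],[0,0,0]],
  [30,[-0.025,-0.3,0.2],[0,0,0]],
])

```text
clock: 13.18
position: [596.7, 395.3, 100.7]
ee_rot: [-0.622, 0.783, -0.0, -0.0]
contact_force: [0.3, 0.8, -1.4]
gripper_width: 44.0
grasp_force: 61.6
```

Run:
```python
from h import *
to([597.5,394.5,82],-103.2)
wrist("w8")
```

```text
pos [596.7 395.3 100.7] yawx -103.08 F [ 0.3  0.8 -1.4] t 13.18 w 44.0 j [ 0.81  0.64  0.1   0.   -1.03 -1.04]
shift [ 0.006 -0.009  0.187] turn [-0.    -0.     0.002]
```

View pics/w8.png

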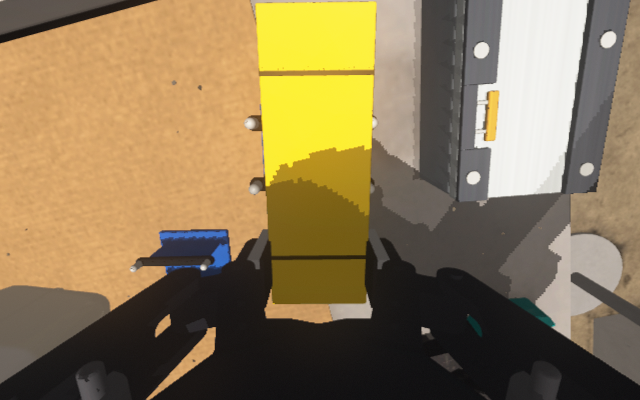

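The panel is over the rack. The left pegs are at (250,123) and (256,186), and the right ones just show at (374,122) and (371,187).

```bash
python3 - <<'E'
from h import *
d=np.load("w8.npz");K=d["intrinsics"];T=d["T"];s=read_state();r=R.from_quat(s["ee_rot"]);p0=np.array(s["position"])
def tool(uv,z): return r.inv().apply(cast(uv,K,T,z)-p0)
print("pegs L",tool([[249.5,123],[256,186]],71).round(1).tolist(),"R edge",tool([[376.5,122],[374,187]],70).round(1).tolist())
print("panel lines",tool([[317,72.5],[319,257.5]],p0[2]+21.6).round(1).tolist())
im=d["img"];m=mask(im,"yellow");m[:,400:]=0
for v in(50,123,186,230):
    x=np.nonzero(m[v])[0];x=x[(x>240)&(x<390)];print(v,tool([[x.min(),v],[x.max(),v]],p0[2]+21.6)[:,:2].round(1).tolist())
E
python3 -c "
import cv2;im=cv2.imread('pics/w8.png')[100:205,235:390];cv2.imwrite('pics/c8.png',cv2.resize(im,None,fx=5,fy=5,interpolation=cv2.INTER_CUBIC))"
```

```text
pegs L [[62.3, -39.6, 30.1], [24.3, -37.9, 30.1]] R edge [[62.9, 35.2, 31.0], [23.5, 35.7, 31.0]]
panel lines [[82.5, 0.2, -21.6], [2.1, 1.1, -21.6]]
50 [[90.6, -22.6], [90.6, 22.3]]
123 [[63.1, -22.5], [63.1, 22.5]]
186 [[36.4, -22.1], [36.4, 22.9]]
230 [[15.9, -21.7], [15.9, -1.2]]
```

View pics/c8.png

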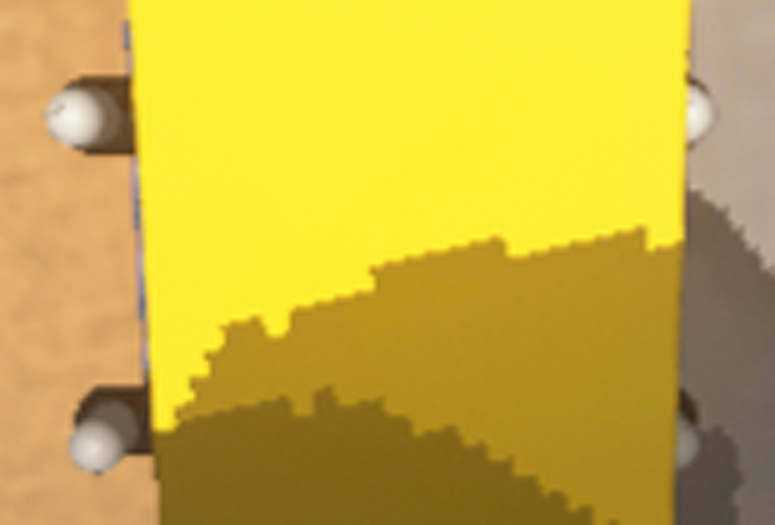

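Run:
```python
from h import *
d=np.load("w8.npz");K=d["intrinsics"];T=d["T"];s=read_state();r=R.from_quat(s["ee_rot"]);p0=np.array(s["position"])
def tool(uv,z): return r.inv().apply(cast(uv,K,T,z)-p0)
print(p0)
a=tool([[244.4,123.4],[377.8,123],[249,189],[374.6,188.4]],70);print(a.round(1).tolist(),a.mean(0))
```

```text
[596.83849566 395.46759255 101.07425882]
[[62.1, -42.9, 31.1], [62.3, 36.0, 31.0], [22.2, -42.6, 31.1], [22.5, 36.2, 31.0]] [42.28206222 -3.32503445 31.06053954]
```

>>> jog_arm([
  [30,[0,-0.02,0.03],[0,0,0.005]],
  [30,[0,-0.037,0.07],[0,0,0.01]],
  [30,[0,-0.037,0.11],[0,0,0.01]],
  [30,[0,-0.037,0.12],[0,0,0.01]],
  [30,[0,-0.037,0.12],[0,0,0.01]],
])

```text
clock: 13.85
position: [600.5, 394.3, 88.5]
ee_rot: [-0.618, 0.786, -0.0, -0.0]
contact_force: [0.4, 0.2, -2.2]
gripper_width: 43.5
grasp_force: 61.6
```

Run:
```python
from h import *
to([597.5,394.5,45],-103.2)
im,*_=wrist("w9")
cv2.imwrite('pics/c9.png',cv2.resize(im[100:220,230:400,::-1],None,fx=4.5,fy=4.5,interpolation=cv2.INTER_CUBIC))
```

```text
pos [600.5 394.3  88.5] yawx -103.71 F [ 0.4  0.2 -2.2] t 13.85 w 43.5 j [ 0.81  0.65  0.09  0.   -1.01 -1.04]
shift [0.005 0.029 0.435] turn [ 0.    -0.    -0.008]
```

View pics/c9.png

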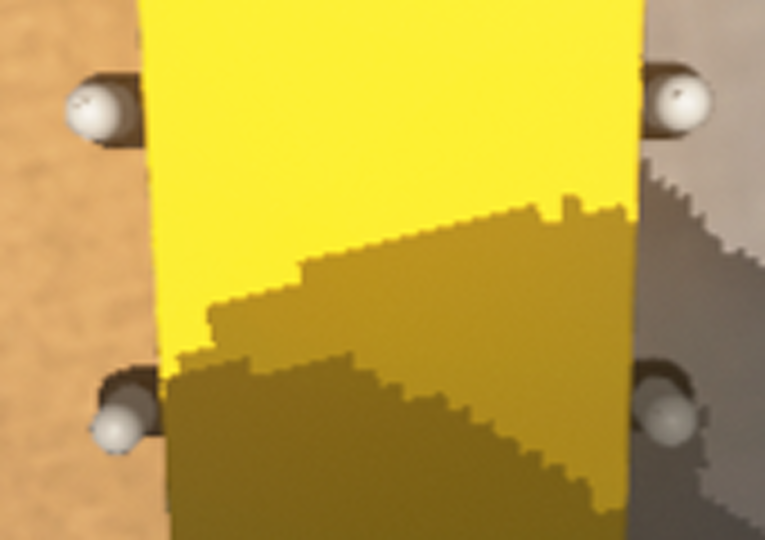

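All four pegs are now visible, at crop positions (97,112), (683,102), (119,428) and (668,418).

Run:
```python
from h import *
d=np.load("w9.npz");K=d["intrinsics"];T=d["T"];s=read_state();r=R.from_quat(s["ee_rot"]);p0=np.array(s["position"])
def tool(uv,z): return r.inv().apply(cast(uv,K,T,z)-p0)[:,:2]
a=tool(np.array([[97,112],[683,102],[119,428],[668,418]])/4.5+[230,100],70)
print(a.round(1).tolist(),a.mean(0)); e=a[1]-a[0]+a[3]-a[2];print("bar vs tool y deg",np.degrees(np.arctan2(-e[0],e[1])), np.linalg.norm(e)/2)
e=a[0]-a[2]+a[1]-a[3];print("x dir",np.degrees(np.arctan2(e[1],e[0])))
im=d["img"];m=mask(im,"yellow");m[:,:245]=0;m[:,395:]=0
L=[];Rr=[]
for v in range(10,225,5):
    x=np.nonzero(m[v])[0];L.append([x.min()-.5,v]);Rr.append([x.max()+.5,v])
z=p0[2]+21.6
l=tool(L,z);q=tool(Rr,z);c=(l+q)/2
f=np.polyfit(c[:,0],c[:,1],1);print("panel axis y at 42:",np.polyval(f,42),"deg",np.degrees(f[0]),"width",(q-l)[:,1].mean())
g=cv2.cvtColor(im,cv2.COLOR_RGB2GRAY)[:,305:330].mean(1)
r1=60+np.argmin(g[60:90]);r2=245+np.argmin(g[245:270]);t=tool([[317,r1],[319,r2]],z);print(r1,r2,t.mean(0))
```

```text
[[61.4, -36.0], [62.6, 35.7], [21.4, -35.5], [22.8, 36.0]] [42.05837551  0.05509849]
bar vs tool y deg -1.0178396178083153 71.58673882048218
x dir -0.5865044439159949
panel axis y at 42: -0.022396070909064175 deg -0.2191040043045115 width 44.25113766085346
72 258 [42.18359502  0.62997956]
```

Centred and square to within about 0.5 mm and 0.5°. Lowering.

>>> jog_arm([
  [30,[0,0,0.1],[0,0,0]],
  [30,[0,0,0.22],[0,0,0]],
  [30,[0,0,0.34],[0,0,0]],
  [30,[0,0,0.38],[0,0,0]],
  [30,[0,0,0.4],[0,0,0]],
  [30,[0,0,0.4],[0,0,0]],
])

```text
clock: 14.65
position: [600.7, 394.4, 48.9]
ee_rot: [-0.618, 0.786, -0.0, 0.0]
contact_force: [-0.3, -1.1, -1.4]
gripper_width: 44.1
grasp_force: 61.5
```

>>> jog_arm([
  [30,[0,0,0.01],[0,0,0]],
  [30,[0,0,0.02],[0,0,0]],
  [30,[0,0,0.03],[0,0,0]],
  [30,[0,0,0.04],[0,0,0]],
  [30,[0,0,0.045],[0,0,0]],
  [30,[0,0,0.045],[0,0,0]],
])

```text
clock: 15.4
position: [600.5, 394.3, 44.2]
ee_rot: [-0.618, 0.786, -0.0, -0.0]
contact_force: [-0.0, 0.4, -2.7]
gripper_width: 43.5
grasp_force: 61.6
```

>>> jog_arm([
  [30,[0,0,0.005],[0,0,0]],
  [30,[0,0,0.01],[0,0,0]],
  [30,[0,0,0.01],[0,0,0]],
])

```text
clock: 15.78
position: [600.5, 394.3, 43.1]
ee_rot: [-0.618, 0.786, -0.0, -0.0]
contact_force: [-0.2, -0.0, -1.6]
gripper_width: 44.0
grasp_force: 61.6
```

>>> jog_arm([
  [30,[0,0,0.005],[0,0,0]],
  [30,[0,0,0.01],[0,0,0]],
  [30,[0,0,0.01],[0,0,0]],
])

```text
clock: 16.15
position: [600.5, 394.3, 42.2]
ee_rot: [-0.618, 0.786, -0.0, -0.0]
contact_force: [0.4, 0.1, -1.8]
gripper_width: 43.8
grasp_force: 61.6
```

>>> jog_arm([
  [30,[0,0,0.005],[0,0,0]],
  [30,[0,0,0.008],[0,0,0]],
  [30,[0,0,0.008],[0,0,0]],
])

```text
clock: 16.52
position: [600.5, 394.4, 41.6]
ee_rot: [-0.618, 0.786, -0.0, 0.0]
contact_force: [-0.9, -0.4, -1.0]
gripper_width: 43.8
grasp_force: 61.6
```

>>> jog_arm([
  [30,[0,0,0.005],[0,0,0]],
  [30,[0,0,0.008],[0,0,0]],
  [30,[0,0,0.008],[0,0,0]],
])

```text
clock: 16.9
position: [600.6, 394.4, 41.2]
ee_rot: [-0.618, 0.786, -0.0, 0.0]
contact_force: [-1.9, -0.2, 1.9]
gripper_width: 44.1
grasp_force: 61.8
```

>>> jog_arm([
  [30,[0,0,0.005],[0,0,0]],
  [30,[0,0,0.005],[0,0,0]],
])

```text
clock: 17.15
position: [600.6, 394.4, 40.9]
ee_rot: [-0.618, 0.786, -0.0, 0.0]
contact_force: [-1.6, 0.3, 3.8]
gripper_width: 43.9
grasp_force: 62.0
```

>>> jog_arm([
  [45,[0,0,0],[0,0,0]],
  [46,[0,0,0],[0,0,0]],
  [47,[0,0,0],[0,0,0]],
  [48,[0,0,0],[0,0,0]],
  [50,[0,0,0],[0,0,0]],
  [54,[0,0,0],[0,0,0]],
  [60,[0,0,0],[0,0,0]],
  [64,[0,0,0],[0,0,0]],
  [64,[0,0,0],[0,0,0]],
])

```text
clock: 18.27
position: [600.5, 394.3, 40.1]
ee_rot: [-0.618, 0.786, -0.0, 0.0]
contact_force: [0.4, 0.4, -0.8]
gripper_width: 63.9
grasp_force: 0.0
```

Run:
```python
from h import *
to([600.5,394.4,41],-103.7)
im,*_=wrist("w10")
sd=get_image("side")["img"][190:290,260:360,::-1]
cv2.imwrite('pics/c10.png',cv2.hconcat([cv2.resize(im[:,200:440,::-1],(360,600)),cv2.resize(sd,(430,600),interpolation=cv2.INTER_CUBIC)]))
```

```text
pos [600.5 394.3  40.1] yawx -103.71 F [ 0.4  0.4 -0.8] t 18.27 w 63.9 j [ 0.81  0.7   0.05  0.   -0.92 -1.04]
shift [-0.001  0.    -0.009] turn [-0.  0. -0.]
```

View pics/c10.png

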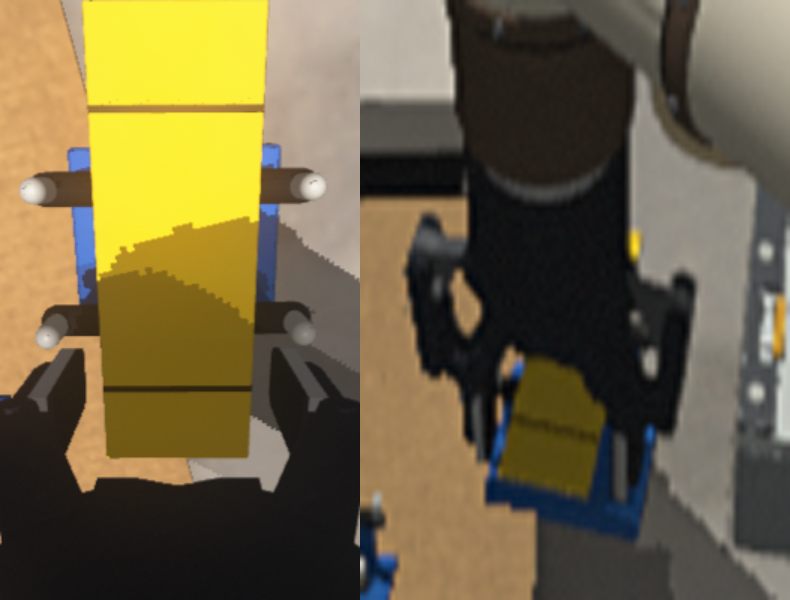

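The panel lies flat on the bars between the pegs, and the fingers are clear of it. Retreating upward.

>>> jog_arm([
  [64,[0,0,-0.05],[0,0,0]],
  [64,[0,0,-0.15],[0,0,0]],
  [64,[0,0,-0.4],[0,0,0]],
  [64,[0,0,-0.8],[0,0,0]],
  [64,[0,0,-1],[0,0,0]],
  [64,[0,0,-1],[0,0,0]],
])

```text
clock: 19.12
position: [601.5, 395.2, 143.4]
ee_rot: [-0.618, 0.786, 0.0, 0.003]
contact_force: [-0.1, -0.0, -0.4]
gripper_width: 64.2
grasp_force: 0.0
```

>>> jog_arm([
  [64,[0,0,-0.4],[0,0,0]],
  [64,[0,0,-0.5],[0,0,0]],
  [64,[0,0,-0.5],[0,0,0]],
])

```text
clock: 19.5
position: [600.3, 394.3, 189.9]
ee_rot: [-0.618, 0.787, 0.0, 0.0]
contact_force: [0.0, -0.6, -0.4]
gripper_width: 64.0
grasp_force: 0.0
```

Run:
```python
from h import *
im,K,T,_=wrist("w11")
s=read_state();r=R.from_quat(s["ee_rot"]);p0=np.array(s["position"])
cs,_=cv2.findContours(mask(im,"yellow"),cv2.RETR_EXTERNAL,cv2.CHAIN_APPROX_NONE)
w=np.vstack([cast(q[:,0],K,T,63) for q in cs if cv2.contourArea(q)>500])[:,:2]
print(p0,cv2.minAreaRect(w.astype(np.float32)))
h=cv2.cvtColor(im,cv2.COLOR_RGB2HSV)
x,y,bw,bh=cv2.boundingRect(mask(im,"yellow"));print(x,y,bw,bh)
c=im[90:290,200:440,::-1]
cv2.imwrite('pics/c11.png',cv2.resize(c,(720,600),interpolation=cv2.INTER_CUBIC))
```

```text
[599.85514716 393.99546657 188.68659747] ((590.5564575195312, 353.3203125), (128.72421264648438, 45.946998596191406), 76.377197265625)
292 69 147 141
```

View pics/c11.png

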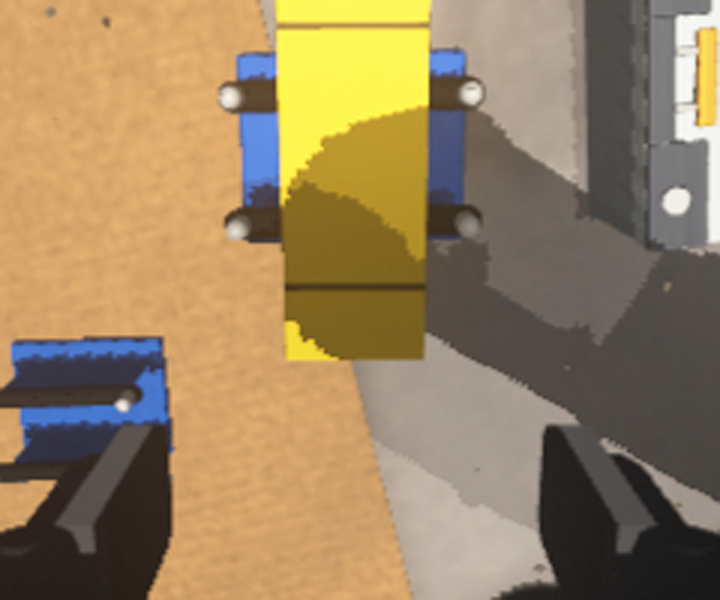

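Run:
```python
from h import *
d=np.load("w11.npz");K=d["intrinsics"];T=d["T"]
f=lambda q,z:cast(np.array(q)/3+[200,90],K,T,z)[:,:2]
p=f([[230,97],[471,93],[237,226],[468,222]],71);l=f([[353,25],[355,287]],63)
e=p[0]-p[2]+p[1]-p[3];e/=np.linalg.norm(e);g=l[0]-l[1]
dc=l.mean(0)-p.mean(0);print("along",dc@e,"across",dc@[-e[1],e[0]],"deg",np.degrees(np.arctan2(e[0]*g[1]-e[1]*g[0],e@g)))
```

```text
along -0.804003961185056 across -0.7717684136322965 deg -0.4117363097014971
```

The panel is centred within about 1 mm and square to the rack within 0.5°, so I'm handing in.

```bash
python3 -c "
from bench import *
print(job_done())"
```

```text
the job is handed in; nothing more can be done
None
```

The panel was slid out to about 47 mm overhang, pinched, lifted off and laid across both bars of the larger blue rack (about 1 mm off centre, under 0.5° off square); the job was handed in at about 19.5 s with the gripper clear, and no verdict was returned.

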